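Preset a metering valve: shut it, back it off two turns and hold it there

ROBOT

A 6-joint arm with a two-finger parallel gripper is mounted at the origin on a cart in front of the work surface, level with it; the furniture and walls round the work are solid. World frame = base frame: x ahead of the robot, y to its left, z up, the work surface at z = 0. Lengths are in m, angles in rad, forces in N, time in s.
With the tool pointing down it reaches from about 0.35 to 0.775 m from the base axis. Payload 5.5 kg.
Tool frame: the origin (TCP) lies between the finger pads; the fingertips stand env.nose_length ahead of it and the grasp point (between the pads) lies 8 mm behind it (env.nose_length is the distance from the TCP to the fingertips, in m); z points along the fingers, y is the direction in which the jaws open and shut (so a half turn about z gives the same grasp; the last joint's range is limited). The gripper opens to 85 mm and grips with 20 to 120 N. Pads are 22 mm wide; open, the fingers measure 114 mm over their backs; the gripper's body (76 mm by 85 mm) begins 54 mm behind the grasp point. The pads swing forward as they close: fully open they stand 13 mm farther back than shut.
Start: joints at [-1.355, 0.313, 0.046, 1.304, 0, 1.431], TCP at [0.2, -0.539, 0.242] pointing down, gripper open.
Joint ranges: [-2.76, 2.76], [-0.86, 1.69], [-1.03, 1.26], [-2.2, 2.34], [-1.47, 1.5], [-3.14, 3.14]. Speed limits (rad/s): [2.57, 2.57, 3.14, 3.14, 3.14, 3.14].

INTERFACE

Orientations are given as a unit quaternion [w, x, y, z].
In Python, from workcell import env gives the robot as it stands. The module is installed in compiled form; this text tells all that it offers.
- The arm moves only by the shell command python3 -m creep 'ROWS' [FORCE]. ROWS is a JSON object of lists of equal length, an entry for each row: "hand": the finger opening in mm, from 0 to 85.4; "delta_pos": the shift along the tool's x, y, z scaled (see below), a list of three; "turn": the turn about the tool's z scaled (see below). In form: {"hand": [hand, ...], "delta_pos": [[dx, dy, dz], ...], "turn": [turn, ...]}. A call has exactly 5 rows; each row shifts and turns the commanded pose from where the row before left it, along the tool's axes as they then stand; what a row does not reach is not made up. The controller multiplies each number of a shift by 0.8 m and each number of a turn by 5 degrees. A row lasts 1/12 s, in which the tool goes at most 41.7 mm and 7.16 degrees, less where a joint would pass 70% of its speed; a pose out of reach is approached as far as the arm can. A call with a number of a shift or a turn outside -1 to 1 is refused whole. A call with a gripper value outside its range is refused whole. The fingers move at their own pace and stop on an object; FORCE is the grip in N (left out, the last holds). Time passes only in rows, so rows that do not move let the fingers close, or fill a call up. It gives the time, the measured TCP pose, the force and the opening at its end, in the units of the state.
- env.get_state(): the state, without advancing time (a new reading comes with each control period).
- env.read_camera(name): name is "scene" or "top" or "wrist"; returns a dict with "pixels" (480x640x3 uint8, red, green, blue), "depth" (480x640 float32, m along the optical axis (not along the pixel's ray), 0 where there is no reading), "fx", "fy", "cx", "cy" (pixels), "D" ([k1, k2, p1, p2, k3] as OpenCV has them; the pictures are not rectified), "origin" and "orientation" of the camera in the world. Camera axes: x right, y down, z forward; pixel columns grow to the right and rows downward; lengths in m; the calibration is good to about 2 mm. A picture is of the moment at which its call begins.
- env.hand_in(): hands the job in, once; it reports no verdict.
Trained networks look in the newest picture that a camera, given by its name, has taken for a name from the list of things; names that differ only in an ending like _2 or _b are one class to them, and where a whole thing is asked for, a point or a joint stands for the part that bears it (a point fixed in the world has none). Each returns a list of dicts, best first, with "score" (0 to 1); they miss things now and then, are a little off and sometimes report something else, mostly with a low value. They report only what shows in the picture. A call takes as long as a camera call.
- env.find_in(camera, target): "location" ([row, column] in pixels, amid what is visible of it).
- env.pinpoint(camera, target): "location" ([row, column] in pixels: a listed point, or the origin of a listed thing).
The state is a dict: "clock": time; "joint_pos": joint angles; "qvel": joint speeds; "tau": joint torques, N m; "tcp_pos": TCP position; "orientation": TCP orientation; "wrist_force": force on the tool from outside, world axes, zero at the start; "ft_torque": the same for the moment, N m; "finger_gap": finger opening in m.
Only numpy, scipy, OpenCV 4.12 (cv2) and the standard library are available. Lean on these libraries where they do the work, as an engineer would, in place of code of your own. Each camera call takes 0.05 s, during which the arm holds its last target.

TASK

Preset the valve with the blue handwheel: by its crank handle, wind the wheel clockwise (seen from above) until it comes up against its stop and pause there a moment, then back it off counter-clockwise by exactly two full turns. Finish gripping the black handle between the fingers, with the wheel still at that setting (someone will then tighten the locknut): do not let go. Leave the valve with the yellow wheel and everything else on the worktop alone.

Things in the scene. Friction and masses are not known exactly. Their poses are not given: they have to be found in the camera images.
- blue_wheel (a joint): Angle of the blue handwheel about its upright stem, rad. 0 = fully closed, against a hard stop; it grows counter-clockwise seen from above (opening) and goes on counting over several turns (two turns = 12.566; upper stop at 22). It starts 1.8 to 4.5 rad open. It turns with a steady friction of about 0.12 N m (about 3 N at the handle), has no spring and stays where it is left.
- blue_handle: Crank handle of the blue wheel: upright black round knob, 22 mm across and 50 mm tall, that revolves freely about its own upright axis, so a gripper can hold it from above and carry it round the circle without turning. It stands on the wheel's rim 45 mm from the stem's axis. Origin: centre of its foot, 102 mm above the worktop (6 mm above the rim's centre line); z up; its own yaw means nothing.
- blue_grip (a point): Point to grip on the blue wheel's handle: on the handle's axis, 28 mm above its foot (130 mm above the worktop, 22 mm below its top). Nothing of the valve is higher than the handle's foot except the handle.
- blue_axis (a point): Point on the blue wheel's stem axis (upright, fixed), 130 mm above the worktop: the centre of the circle of 45 mm radius on which the grip point moves.
- blue_valve: The valve to set: brass valve on an aluminium plate (100 mm along its x, 150 mm along its y, 10 mm thick), fixed to the worktop, with an open three-spoke blue handwheel (rim 101 mm outside, 11 mm thick, centre line 96 mm above the worktop) on an upright stem at the plate's centre. Origin: centre of the plate's underside; x, y along the plate. At wheel angle 0 the handle stands on the plate's +x side.
- yellow_valve: A like valve with a yellow handwheel, fixed on its own plate: leave alone. The two valves may stand either way round, left or right. Origin: centre of the plate's underside.
- yellow_wheel (a joint): Angle of the yellow handwheel, rad, counter-clockwise from above; must stay as found.
- bottle: Bystander: small white reagent bottle with a red cap, 50 mm across, 90 mm tall, standing. Origin: centre of its underside.
- tape_roll: Bystander: roll of tape lying flat, 100 mm across, 25 mm tall. Origin: centre of its underside.
- tweezers: Bystander: thin pale translucent tweezers lying flat, 125 mm long along their y, 12 mm wide, 10 mm tall. Origin: centre of its underside.
- timer: Bystander: flat light-coloured lab timer, 52 x 68 x 16 mm. Origin: centre of its underside.
- petri_dish: Bystander: closed flat round petri dish, 87 mm across, 15 mm tall. Origin: centre of its underside.
- stopper: Bystander: red-brown rubber stopper, 29 mm across, 26 mm tall. Origin: centre of its underside.

How it is judged:
On the way:
1. the blue wheel is wound clockwise up against its closed stop, with the handle gripped (value of joint blue_wheel below 0.07 rad and contact force between the fingers and blue_handle above 1 N), for 0.2 s.
At the end, for the whole second after the job is handed in: The blue wheel, after having been against its closed stop (within 0.07 rad for 0.2 s, handle gripped), stands still at two turns open, 12.566 rad within 0.165 rad (about 9 degrees), and the fingers still grip its handle (more than 3 N, grasp point within 30 mm of the grip point) (value of joint blue_wheel between 12.4 and 12.73 rad and velocity of joint blue_wheel between -0.1 and 0.1 rad/s and contact force between the fingers and blue_handle above 3 N and distance between the grasp point and blue_grip below 0.03 m); the arm keeps its last pose, push and grip.
It fails at once if the blue wheel is opened far past two turns (more than 0.8 rad past) (value of joint blue_wheel above 13.37 rad).
It fails at once if the valve with the yellow wheel is pushed by the fingers or the arm (contact force between any of the arm, the fingers and yellow_valve above 2 N or distance of yellow_valve from where it was at the start of the episode above 0.01 m).
It fails at once if a bystander is disturbed (moved more than 20 mm) (distance of any of bottle, tape_roll, tweezers, timer, petri_dish, stopper from where it was at the start of the episode above 0.02 m).
It also fails if it takes over 64 s, if anything falls off the work surface, if the arm or the gripper's body presses on something with over 40 N, if the wrist force passes 120 N, or if a joint passes its speed limit or range.

## Working session

There is one attempt and no reset: what is moved stays moved. The work goes in short steps, Python scripts to look and compute and a shell command to move; the robot and the scene stay as the last step left them, time stands still between calls to the robot, and variables do not carry over. Pictures are saved under pics/ and viewed, and the job is handed in when it is done.

```bash
mkdir -p pics; ls; python3 - <<'E'
from workcell import env
import cv2
s=env.get_state();print(s, env.nose_length)
for n in("scene","top","wrist"):
    c=env.read_camera(n);cv2.imwrite(f"pics/{n}0.png",c["pixels"][:,:,::-1])
    print(n,c["origin"],c["orientation"],c["fx"],c["D"])
    for t in("blue_handle","blue_grip","blue_axis","blue_valve","yellow_valve"):
        print(t,env.find_in(n,t)[:2] if t!="blue_axis" else "",env.pinpoint(n,t)[:2])
E
```

```text
pics
{'clock': 0.0, 'joint_pos': array([-1.35462164e+00,  3.13996888e-01,  4.50035916e-02,  1.30360867e+00,
       -2.62513456e-05,  1.43118280e+00]), 'qvel': array([-1.23969847e-03, -4.31680459e-05, -1.41807436e-03, -7.58828055e-04,
        8.19579012e-04,  8.05876422e-04]), 'tau': array([ 4.32401539e-04, -4.80624533e+01,  2.98533279e+01,  1.92761229e-02,
       -1.54839768e-04, -5.78972475e-06]), 'tcp_pos': array([ 0.200161  , -0.53852028,  0.24142092]), 'orientation': array([-9.01656359e-04,  9.84218125e-01,  1.76957244e-01, -4.76680880e-05]), 'wrist_force': array([-0.56492389, -0.82091556, -0.02942246]), 'ft_torque': array([-0.00755795, -0.08080685,  0.02726356]), 'finger_gap': 0.08532470885660651} 0.011
scene [-0.03000858  1.0247694   0.57058025] [ 0.1408313  -0.2197731   0.80306673 -0.53567729] 565.2408287801609 [-0.133012  0.        0.        0.        0.      ]
blue_handle [{'location': [261.7, 306.6], 'score': 0.64}] [{'location': [252.5, 294.9], 'score': 0.3}]
blue_grip [{'location': [261.6, 308.0], 'score': 0.54}] [{'location': [262.6, 310.7], 'score': 0.76}]
blue_axis  [{
[... 581 characters left out ...]
5.4, 235.4], 'score': 0.65}]
blue_grip [{'location': [272.6, 237.0], 'score': 0.53}, {'location': [265.7, 370.0], 'score': 0.15}] [{'location': [273.4, 236.9], 'score': 0.5}]
blue_axis  [{'location': [255.2, 244.7], 'score': 0.79}]
blue_valve [{'location': [258.1, 250.6], 'score': 0.67}, {'location': [274.8, 231.5], 'score': 0.53}] [{'location': [256.6, 249.5], 'score': 0.78}]
yellow_valve [{'location': [269.9, 365.4], 'score': 0.83}] []
wrist [ 0.26826059 -0.514284    0.3745541 ] [ 0.11763412  0.81262507 -0.56483174 -0.08226676] 369.70118600799105 [-0.05454551  0.          0.          0.          0.        ]
blue_handle [] []
blue_grip [] []
blue_axis  []
blue_valve [] []
yellow_valve [] []
```

View pics/scene0.png

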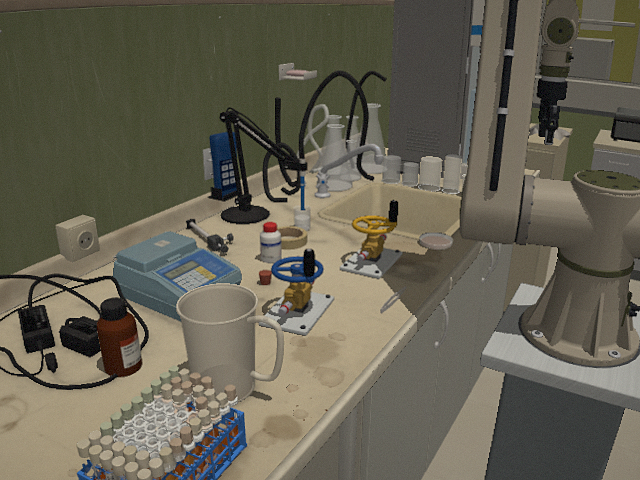

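View pics/top0.png

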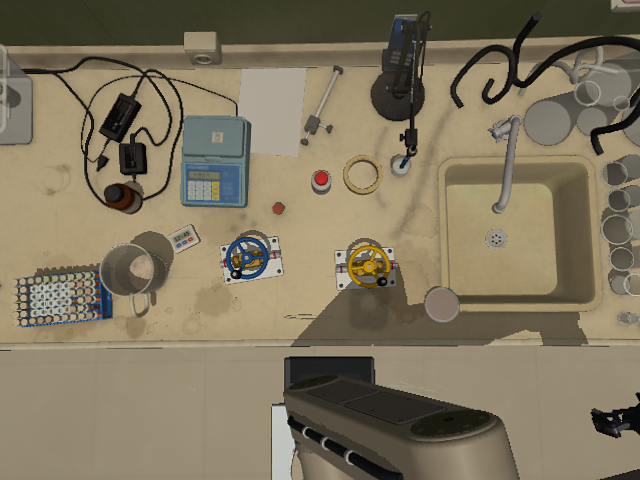

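```bash
cat > h.py <<'E'
import numpy as np, cv2
from workcell import env
from scipy.spatial.transform import Rotation as R
def Rq(q): return R.from_quat(np.r_[q[1:],q[0]]).as_matrix()
def ray(c,rc):
    K=np.array([[c["fx"],0,c["cx"]],[0,c["fy"],c["cy"]],[0,0,1.]])
    p=cv2.undistortPoints(np.array([[[rc[1],rc[0]]]],float),K,np.array(c["D"],float))[0,0]
    return Rq(c["orientation"])@np.r_[p,1]
def atz(c,rc,z):
    d=ray(c,rc);o=np.array(c["origin"]);return o+d*(z-o[2])/d[2]
def proj(c,P):
    K=np.array([[c["fx"],0,c["cx"]],[0,c["fy"],c["cy"]],[0,0,1.]])
    Rm=Rq(c["orientation"]);p=Rm.T@(np.array(P)-c["origin"])
    return cv2.projectPoints(p[None],np.zeros(3),np.zeros(3),K,np.array(c["D"],float))[0][0,0]
E
python3 - <<'E'
from h import *
c=env.read_camera("top")
print("valve",atz(c,[256.6,249.5],0),"axis",atz(c,[255.2,244.7],.13),"grip",atz(c,[273.4,236.9],.13))
c2=env.read_camera("scene")
print("valve",atz(c2,[313.3,297.4],0),"axis",atz(c2,[251.7,294.7],.13),"grip",atz(c2,[262.6,310.7],.13))
for n,c in(("top",c),("scene",c2)):
    im=c["pixels"][:,:,::-1]; 
    a=im[170:350,150:450] if n=="top" else im[180:360,200:500]
    cv2.imwrite(f"pics/{n}z.png",cv2.resize(a,None,fx=2.6,fy=2.6,interpolation=cv2.INTER_CUBIC))
E
```

```text
valve [0.51364291 0.21581988 0.        ] axis [0.50790629 0.21019626 0.13      ] grip [0.46639311 0.22788521 0.13      ]
valve [0.50111298 0.21595286 0.        ] axis [0.50822746 0.21163633 0.13      ] grip [0.45723556 0.23666471 0.13      ]
```

View pics/topz.png

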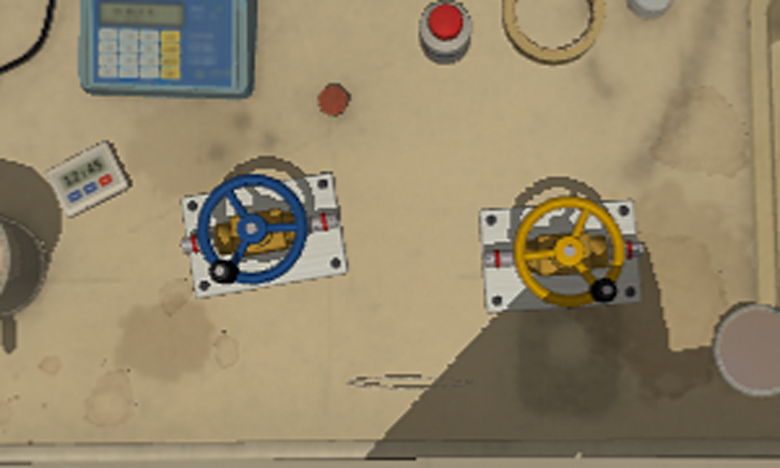

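View pics/scenez.png

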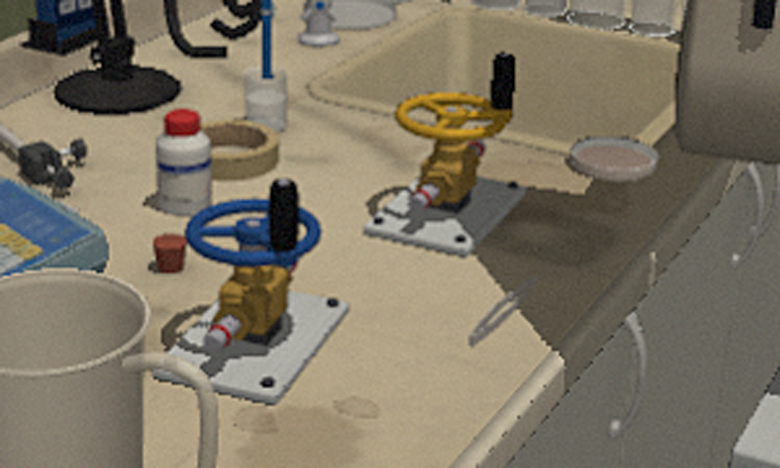

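```bash
python3 -m creep '{"hand":[85,85,85,85,85],"delta_pos":[[0,0,0],[0,0,0],[0,0,0],[0,0,0],[0,0,0]],"turn":[-1,-1,-1,-1,-1]}'
python3 -m creep '{"hand":[85,85,85,85,85],"delta_pos":[[0,0,0],[0,0,0],[0,0,0],[0,0,0],[0,0,0]],"turn":[-1,-1,-1,-1,-1]}'
python3 -m creep '{"hand":[85,85,85,85,85],"delta_pos":[[0,0,0],[0,0,0],[0,0,0],[0,0,0],[0,0,0]],"turn":[-1,-1,-1,-0.9,0]}'
```

```text
clock: 2.02
tcp_pos: [0.2003, -0.539, 0.2423]
orientation: [0.0, 0.922, 0.388, -0.0]
wrist_force: [-0.2, 0.5, 1.1]
finger_gap: 0.0851
clock: 2.43
tcp_pos: [0.2003, -0.539, 0.2423]
orientation: [0.0, 0.816, 0.578, -0.0]
wrist_force: [0.8, -0.3, 0.2]
finger_gap: 0.0848
clock: 2.85
tcp_pos: [0.2003, -0.539, 0.2423]
orientation: [0.0, 0.707, 0.707, -0.0]
wrist_force: [0.5, 0.1, -0.3]
finger_gap: 0.0849
```

Blue wheel: hub at top-zoom pixel (251,228), black handle at (223,270), towards the robot. The yellow valve lies to its right at (570,250). The network fixes agree with this.

```bash
python3 -m creep '{"hand":[85,85,85,85,85],"delta_pos":[[0.04,0.026,0],[0.04,0.026,0],[0.04,0.026,0],[0.04,0.026,0],[0.04,0.026,0]],"turn":[0,0,0,0,0]}'
python3 -m creep '{"hand":[85,85,85,85,85],"delta_pos":[[0.04,0.026,0],[0.04,0.026,0],[0.04,0.026,0],[0.04,0.026,0],[0.04,0.026,0]],"turn":[0,0,0,0,0]}'
python3 -m creep '{"hand":[85,85,85,85,85],"delta_pos":[[0.045,0.014,0],[0.045,0.014,0],[0.045,0.014,0],[0.045,0,0],[0.045,0,0]],"turn":[0,0,0,0,0]}'
```

```text
clock: 3.27
tcp_pos: [0.3051, -0.3778, 0.2423]
orientation: [0.0, 0.709, 0.705, -0.0]
wrist_force: [0.1, -0.9, -0.0]
finger_gap: 0.0847
clock: 3.68
tcp_pos: [0.4096, -0.2178, 0.2426]
orientation: [0.0, 0.709, 0.705, 0.0]
wrist_force: [0.1, -0.8, 0.2]
finger_gap: 0.0851
clock: 4.1
tcp_pos: [0.4432, -0.0377, 0.2424]
orientation: [0.0, 0.709, 0.706, 0.0]
wrist_force: [1.3, 0.6, 0.9]
finger_gap: 0.0847
```

```bash
python3 -m creep '{"hand":[85,85,85,85,85],"delta_pos":[[0.045,0,0],[0.045,0,0],[0.045,0,0],[0.045,0,0],[0.045,0,0]],"turn":[0,0,0,0,0]}'
python3 - <<'E'
from h import *
for n in("wrist","top","scene"):
    c=env.read_camera(n)
    cv2.imwrite(f"pics/{n}1.png",c["pixels"][:,:,::-1])
    for t in("blue_grip","blue_axis"):
        for d in env.pinpoint(n,t)[:2]: print(n,t,d,atz(c,d["location"],.13))
    for d in env.pinpoint(n,"blue_handle")[:2]: print(n,"foot",d,atz(c,d["location"],.102))
E
```

```text
clock: 4.52
tcp_pos: [0.4429, 0.1423, 0.2426]
orientation: [0.0, 0.709, 0.706, 0.0]
wrist_force: [0.1, 0.3, -0.1]
finger_gap: 0.0851
wrist blue_grip {'location': [114.6, 361.2], 'score': 0.85} [0.46852574 0.22764424 0.13      ]
wrist blue_axis {'location': [146.8, 419.5], 'score': 0.67} [0.50661985 0.20791787 0.13      ]
wrist foot {'location': [113.8, 353.7], 'score': 0.98} [0.46611205 0.22974168 0.102     ]
wrist foot {'location': [146.0, 418.0], 'score': 0.55} [0.51271719 0.20777412 0.102     ]
scene blue_grip {'location': [260.1, 306.9], 'score': 0.65} [0.46876321 0.23122817 0.13      ]
scene blue_axis {'location': [253.3, 297.6], 'score': 0.73} [0.49958871 0.21490032 0.13      ]
scene foot {'location': [274.6, 308.1], 'score': 0.49} [0.4652288  0.23293065 0.102     ]
```

View pics/wrist1.png

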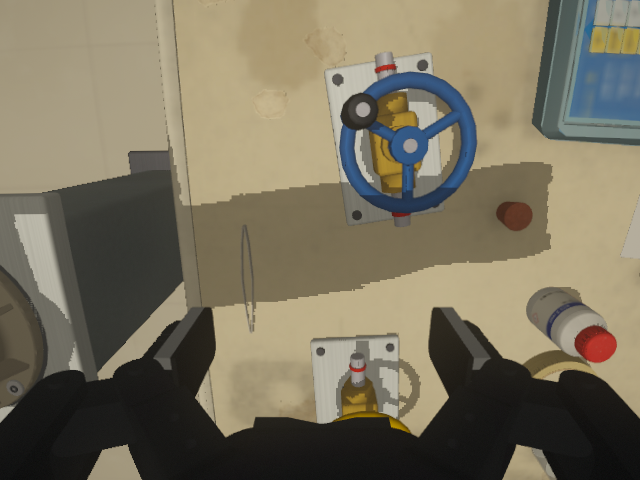

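```bash
python3 - <<'E'
from h import *
from scipy.optimize import least_squares
for n,(r0,r1,k0,k1) in(("wrist",(50,235,320,490)),("top",(220,300,210,290))):
    c=env.read_camera(n);px=c["pixels"];P=[];Q=[]
    K=None
    for r in range(r0,r1):
        for k in range(k0,k1):
            d=c["depth"][r,k]
            if d<=0: continue
            R_,G,B=px[r,k].astype(int)
            X=np.array(c["origin"])+ray(c,[r,k])*d
            if B>R_+40 and B>G+25 and .085<X[2]<.12: P.append(X)
            if max(R_,G,B)<120 and .115<X[2]<.165: Q.append(X)
    P=np.array(P);Q=np.array(Q)
    # outer/inner edge: circle with annulus points
    m=np.median(P[:,:2],0)
    f=lambda v:np.hypot(P[:,0]-v[0],P[:,1]-v[1])-.045
    s=least_squares(f,[*m],loss="soft_l1",f_scale=.003).x
    rr=np.hypot(P[:,0]-s[0],P[:,1]-s[1])
    print(n,len(P),len(Q),"centre",s,"r pct",np.percentile(rr,[5,50,95,99]),"z",np.median(P[:,2]))
    print(Q.mean(0),Q.min(0),Q.max(0))
    T=Q[Q[:,2]>Q[:,2].max()-.006];print("top pts",len(T),T.mean(0),T.min(0),T.max(0))
    h=T.mean(0)[:2]-s;print("radius",np.hypot(*h),"ang",np.degrees(np.arctan2(h[1],h[0])))
E
```

```text
wrist 5877 940 centre [0.50466041 0.20880161] r pct [0.00861053 0.0423849  0.0483733  0.0497087 ] z 0.10138295992883734
[0.46520643 0.22787765 0.14959058] [0.45597608 0.21846762 0.11588553] [0.47639363 0.23890382 0.15526397]
top pts 711 [0.46647834 0.22884519 0.15265705] [0.45740448 0.21973505 0.14927846] [0.47639363 0.23825704 0.15526397]
radius 0.043123258235622144 ang 152.30289118347844
top 54 0 centre [0.50549613 0.20953536] r pct [0.04071688 0.04524663 0.04777737 0.04850611] z 0.10048017379722396<stdin>:21: RuntimeWarning: Mean of empty slice.
  ret = ret.dtype.type(ret / rcount)
Traceback (most recent call last):
ValueError: zero-size array to reduction operation minimum which has no identity
```

```bash
python3 -m creep '{"hand":[85,85,85,85,85],"delta_pos":[[0.036,0.01,0],[0.036,0.01,0],[0.036,0.009,0],[0,0,0],[0,0,0]],"turn":[0,0,0,0,0]}'
python3 - <<'E'
from h import *
c=env.read_camera("wrist")
cv2.imwrite("pics/wrist2.png",c["pixels"][:,:,::-1])
print(env.get_state()["tcp_pos"],proj(c,[.4665,.2285,.152]),proj(c,[.506,.209,.102]),env.pinpoint("wrist","blue_grip")[:1])
E
```

```text
clock: 5.63
tcp_pos: [0.4667, 0.2277, 0.2419]
orientation: [-0.0, 0.707, 0.707, -0.0]
wrist_force: [-0.9, -0.4, 0.0]
finger_gap: 0.0848
[0.46638858 0.22685898 0.24191002] [321.04984719 253.72257488] [372.15098218 258.06262101] [{'location': [246.6, 325.2], 'score': 0.62}]
```

View pics/wrist2.png

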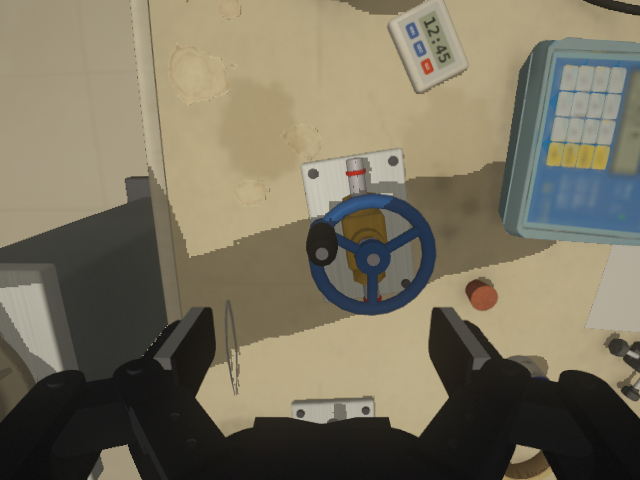

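The handle top at (321,253) and the hub at (373,259) match my projections. I'll descend and grip.

```bash
python3 -m creep '{"hand":[85,85,85,85,85],"delta_pos":[[0.001,0,0.03],[0,0,0.03],[0,0,0.03],[0,0,0.03],[0,0,0.027]],"turn":[0,0,0,0,0]}' 40
python3 -m creep '{"hand":[30,10,10,10,10],"delta_pos":[[0,0,0],[0,0,0],[0,0,0],[0,0,0],[0,0,0]],"turn":[0,0,0,0,0]}' 40
python3 -m creep '{"hand":[10,10,10,10,10],"delta_pos":[[0,0,0],[0,0,0],[0,0,0],[0,0,0],[0,0,0]],"turn":[0,0,0,0,0]}' 40
```

```text
clock: 6.15
tcp_pos: [0.4661, 0.2262, 0.1236]
orientation: [0.0, 0.708, 0.706, -0.0]
wrist_force: [-0.3, -0.3, -0.5]
finger_gap: 0.0849
clock: 6.57
tcp_pos: [0.4678, 0.2278, 0.1263]
orientation: [0.001, 0.708, 0.706, 0.001]
wrist_force: [-0.1, 0.2, -0.2]
finger_gap: 0.0253
clock: 6.98
tcp_pos: [0.4671, 0.228, 0.1264]
orientation: [0.0, 0.708, 0.707, 0.001]
wrist_force: [-2.1, -0.3, 6.1]
finger_gap: 0.0211
```

```bash
python3 - <<'E'
import numpy as np
a=np.radians(153-12*np.arange(0,13));x=.045*np.cos(a)/.8;y=.045*np.sin(a)/.8
for i in range(12):print(round(153-12*(i+1)),"[%.4f,%.4f,0]"%(y[i+1]-y[i],x[i+1]-x[i]))
E
```

```text
141 [0.0099,0.0064,0]
129 [0.0083,0.0083,0]
117 [0.0064,0.0099,0]
105 [0.0042,0.0110,0]
93 [0.0018,0.0116,0]
81 [-0.0006,0.0117,0]
69 [-0.0030,0.0114,0]
57 [-0.0053,0.0105,0]
45 [-0.0074,0.0091,0]
33 [-0.0091,0.0074,0]
21 [-0.0105,0.0053,0]
9 [-0.0114,0.0030,0]
```

```bash
python3 -m creep '{"hand":[10,10,10,10,10],"delta_pos":[[0.0099,0.0064,0],[0.0083,0.0083,0],[0.0064,0.0099,0],[0.0042,0.011,0],[0.0018,0.0116,0]],"turn":[0,0,0,0,0]}'
python3 - <<'E'
from h import *
s=env.get_state();print(s["tcp_pos"],s["wrist_force"],s["ft_torque"],s["finger_gap"])
c=env.read_camera("wrist");cv2.imwrite("pics/wrist3.png",c["pixels"][:,:,::-1])
s=env.get_state();print(s["tcp_pos"],s["wrist_force"],s["ft_torque"],s["finger_gap"])
E
```

```text
clock: 7.4
tcp_pos: [0.5047, 0.2514, 0.1264]
orientation: [0.001, 0.708, 0.706, -0.0]
wrist_force: [-3.5, -7.2, 7.6]
finger_gap: 0.0209
[0.50474084 0.25136723 0.12635874] [-3.47256748 -7.19385125  7.55265877] [-1.47691     0.75785566  0.00814404] 0.02093383074570973
[0.50678673 0.25128097 0.12639966] [-0.2429377  -5.24813543  5.28161082] [-0.95678479  0.24103343 -0.05651753] 0.021399285508850115
```

View pics/wrist3.png

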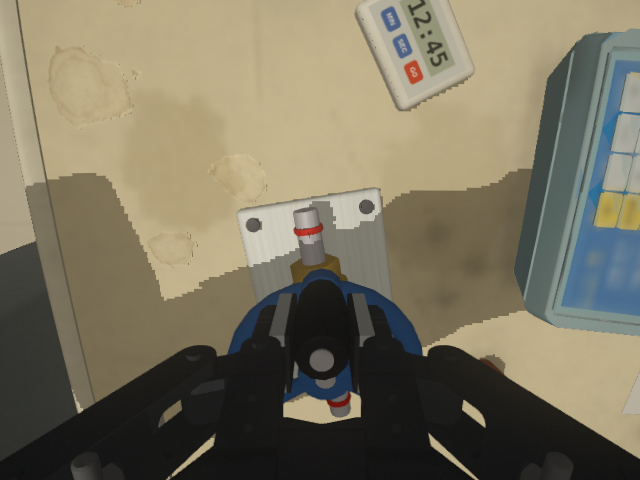

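```bash
python3 -m creep '{"hand":[10,10,10,10,10],"delta_pos":[[-0.001,0.0117,0],[-0.0035,0.0114,0],[-0.0057,0.0105,0],[-0.0074,0.0091,0],[-0.0091,0.0074,0]],"turn":[0,0,0,0,0]}'
python3 - <<'E'
from h import *
s=env.get_state();print(s["tcp_pos"],s["wrist_force"],s["ft_torque"],s["finger_gap"])
E
```

```text
clock: 7.87
tcp_pos: [0.5441, 0.231, 0.1264]
orientation: [-0.0, 0.707, 0.707, 0.0]
wrist_force: [-6.7, -0.4, 7.5]
finger_gap: 0.0208
[0.54414409 0.23097969 0.12635566] [-6.67924912 -0.38117849  7.53131431] [0.04773186 1.34866311 0.05666239] 0.02084592383178275
```

```bash
python3 -m creep '{"hand":[10,10,10,10,10],"delta_pos":[[-0.005,0.003,0],[-0.0053,0.0024,0],[-0.0055,0.0018,0],[-0.0057,0.0012,0],[0,0,0]],"turn":[0,0,0,0,0]}'
python3 - <<'E'
from h import *
s=env.get_state();print(s["tcp_pos"],s["wrist_force"],s["ft_torque"],s["finger_gap"])
E
```

```text
clock: 8.28
tcp_pos: [0.551, 0.2134, 0.1264]
orientation: [-0.0, 0.708, 0.706, 0.001]
wrist_force: [-3.6, 0.1, 6.5]
finger_gap: 0.021
[0.55096229 0.21340205 0.12641274] [-3.59430903  0.09398139  6.46581918] [-8.38666949e-02  7.87347672e-01  4.51400537e-04] 0.021033302581377727
```

```bash
python3 -m creep '{"hand":[10,10,10,10,10],"delta_pos":[[-0.004,0,0],[-0.004,0,0],[0,0,0],[0,0,0],[0,0,0]],"turn":[0,0,0,0,0]}'
python3 - <<'E'
from h import *
s=env.get_state();print(s["tcp_pos"],s["wrist_force"],s["ft_torque"],s["finger_gap"])
E
```

```text
clock: 8.7
tcp_pos: [0.551, 0.2125, 0.1265]
orientation: [-0.003, 0.706, 0.708, 0.004]
wrist_force: [-3.0, 16.6, 3.4]
finger_gap: 0.0208
[0.55099874 0.21250094 0.12648278] [-2.98650136 16.55632657  3.41295105] [3.29930595 0.68474597 0.03973335] 0.020836017125563582
```

```bash
python3 -m creep '{"hand":[10,10,10,10,10],"delta_pos":[[-0.002,0,0],[0,0,0],[0,0,0],[0,0,0],[0,0,0]],"turn":[0,0,0,0,0]}' 60
python3 - <<'E'
from h import *
s=env.get_state();print(s["tcp_pos"],s["wrist_force"],s["ft_torque"],s["finger_gap"])
for n in("wrist","scene","top"):
    c=env.read_camera(n);cv2.imwrite(f"pics/{n}4.png",c["pixels"][:,:,::-1])
    for d in env.pinpoint(n,"blue_grip")[:1]:print(n,d,atz(c,d["location"],.13))
    if n=="top":cv2.imwrite("pics/top4z.png",cv2.resize(c["pixels"][210:300,190:310,::-1],None,fx=6,fy=6))
E
```

```text
clock: 9.12
tcp_pos: [0.551, 0.2123, 0.1265]
orientation: [-0.004, 0.706, 0.708, 0.005]
wrist_force: [-3.8, 22.2, 2.4]
finger_gap: 0.0207
[0.55098557 0.21231715 0.1265131 ] [-3.79436963 22.17180247  2.43476949] [4.13698739 0.68007337 0.01632841] 0.02074607495181366
wrist {'location': [322.7, 322.0], 'score': 0.78} [0.55142422 0.21483777 0.13      ]
scene {'location': [251.2, 274.4], 'score': 0.59} [0.54226524 0.22980465 0.13      ]
```

View pics/wrist4.png

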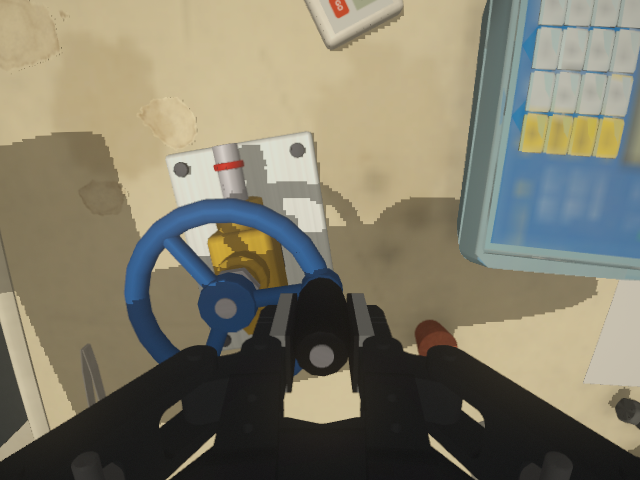

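View pics/scene4.png

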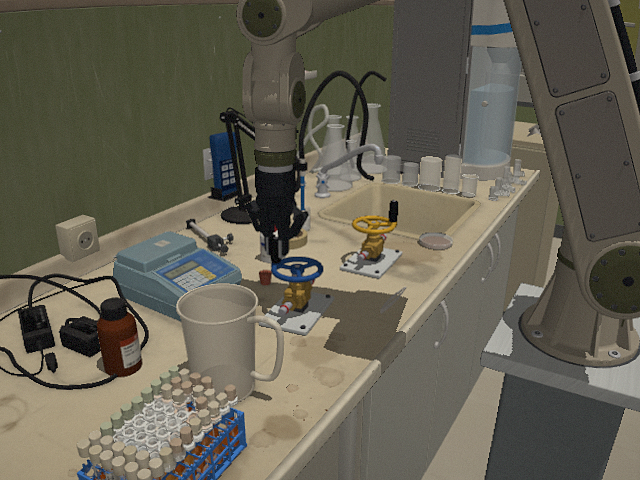

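Against the stop: 22 N reaction, no motion, handle on the plate's far (+x) side with the spoke parallel to the plate's short edge at wrist pixels (227,305)–(320,285). Next I'll fit the circle and plan the two turns.

```bash
python3 - <<'E'
import numpy as np
from scipy.optimize import least_squares
P=np.array([(0.4671,0.228),(0.5068,0.2513),(0.5441,0.231),(0.551,0.2134)])
f=lambda v:np.hypot(P[:,0]-v[0],P[:,1]-v[1])-.045
s=least_squares(f,[.506,.208]);print(s.x,s.fun);c=s.x
print(np.degrees(np.arctan2(P[:,1]-c[1],P[:,0]-c[0])))
t0=7
for N,st in((24,15),):
    a=np.radians(t0+st*np.arange(N+1));x=.045*np.cos(a)/.8;y=.045*np.sin(a)/.8
    for i in range(N):print(t0+st*(i+1),"[%.4f,%.4f,0]"%(y[i+1]-y[i],x[i+1]-x[i]), end=",\n" if i%5==4 else ",")
E
```

```text
[0.50652862 0.20629284] [ 9.07614631e-06  7.98147150e-06 -3.27609471e-05  3.57135781e-05]
[151.16531105  89.65452617  33.3291574    9.07990323]
22 [0.0142,-0.0037,0],37 [0.0128,-0.0072,0],52 [0.0105,-0.0103,0],67 [0.0075,-0.0127,0],82 [0.0039,-0.0142,0],
97 [0.0001,-0.0147,0],112 [-0.0037,-0.0142,0],127 [-0.0072,-0.0128,0],142 [-0.0103,-0.0105,0],157 [-0.0127,-0.0075,0],
172 [-0.0142,-0.0039,0],187 [-0.0147,-0.0001,0],202 [-0.0142,0.0037,0],217 [-0.0128,0.0072,0],232 [-0.0105,0.0103,0],
247 [-0.0075,0.0127,0],262 [-0.0039,0.0142,0],277 [-0.0001,0.0147,0],292 [0.0037,0.0142,0],307 [0.0072,0.0128,0],
322 [0.0103,0.0105,0],337 [0.0127,0.0075,0],352 [0.0142,0.0039,0],367 [0.0147,0.0001,0],
```

```bash
python3 -m creep '{"hand":[10,10,10,10,10],"delta_pos":[[0.01,0,0],[0.0142,-0.0037,0],[0.0128,-0.0072,0],[0.0105,-0.0103,0],[0.0075,-0.0127,0]],"turn":[0,0,0,0,0]}'
cat > m.py <<'E'
from h import *
s=env.get_state();p=s["tcp_pos"]-[.50653,.20629,0]
u=p[:2]/np.hypot(*p[:2])
F=s["wrist_force"];print("r %.4f ang %.2f z %.4f"%(np.hypot(*p[:2]),np.degrees(np.arctan2(p[1],p[0])),p[2]),"Frad %.1f Ftan %.1f"%(F[:2]@u,F[:2]@[-u[1],u[0]]),F.round(1),s["clock"])
E
python3 m.py
```

```text
clock: 9.83
tcp_pos: [0.5246, 0.2477, 0.1264]
orientation: [0.003, 0.708, 0.706, -0.001]
wrist_force: [-1.1, -12.5, 6.9]
finger_gap: 0.0206
r 0.0452 ang 66.46 z 0.1264 Frad -11.9 Ftan -4.0 [ -1.1 -12.5   6.9] 9.8333
```

```bash
python3 -m creep '{"hand":[10,10,10,10,10],"delta_pos":[[0.0029,-0.0142,0],[-0.0009,-0.0147,0],[-0.0042,-0.0142,0],[-0.0072,-0.0128,0],[-0.0103,-0.0105,0]],"turn":[0,0,0,0,0]}'
python3 m.py
```

```text
clock: 10.25
tcp_pos: [0.4723, 0.2355, 0.1265]
orientation: [0.0, 0.707, 0.707, 0.003]
wrist_force: [2.8, 2.8, 2.0]
finger_gap: 0.0207
r 0.0449 ang 139.53 z 0.1265 Frad -0.3 Ftan -3.9 [2.8 2.8 2. ] 10.25
```

```bash
python3 -m creep '{"hand":[10,10,10,10,10],"delta_pos":[[-0.0127,-0.0075,0],[-0.0142,-0.0039,0],[-0.0147,-0.0001,0],[-0.0142,0.0037,0],[-0.0128,0.0072,0]],"turn":[0,0,0,0,0]}'
python3 m.py
```

```text
clock: 10.67
tcp_pos: [0.4703, 0.1791, 0.1264]
orientation: [-0.0, 0.707, 0.707, 0.001]
wrist_force: [-0.2, 5.3, 5.3]
finger_gap: 0.0204
r 0.0453 ang -143.15 z 0.1264 Frad -3.0 Ftan -4.4 [-0.2  5.3  5.3] 10.6667
```

```bash
python3 -m creep '{"hand":[10,10,10,10,10],"delta_pos":[[-0.0105,0.0103,0],[-0.0075,0.0127,0],[-0.0039,0.0142,0],[-0.0001,0.0147,0],[0.0037,0.0142,0]],"turn":[0,0,0,0,0]}'
python3 m.py
```

```text
clock: 11.08
tcp_pos: [0.5233, 0.1641, 0.1264]
orientation: [-0.0, 0.708, 0.706, 0.001]
wrist_force: [-6.1, 4.9, 10.2]
finger_gap: 0.0208
r 0.0454 ang -68.33 z 0.1264 Frad -6.8 Ftan -3.9 [-6.1  4.9 10.2] 11.0833
```

```bash
python3 -m creep '{"hand":[10,10,10,10,10],"delta_pos":[[0.0078,0.0128,0],[0.0107,0.0103,0],[0.013,0.007,0],[0.0142,0.0036,0],[0.0147,0.0001,0]],"turn":[0,0,0,0,0]}'
python3 m.py
```

```text
clock: 11.5
tcp_pos: [0.5513, 0.2114, 0.1264]
orientation: [0.001, 0.708, 0.706, -0.0]
wrist_force: [-4.6, -4.1, 8.9]
finger_gap: 0.0209
r 0.0450 ang 6.46 z 0.1264 Frad -5.1 Ftan -3.6 [-4.6 -4.1  8.9] 11.5
```

```bash
python3 -m creep '{"hand":[10,10,10,10,10],"delta_pos":[[0.0142,-0.0037,0],[0.0128,-0.0072,0],[0.0105,-0.0103,0],[0.0075,-0.0127,0],[0.0039,-0.0142,0]],"turn":[0,0,0,0,0]}'
python3 m.py
```

```text
clock: 11.92
tcp_pos: [0.5139, 0.2507, 0.1265]
orientation: [0.003, 0.708, 0.706, 0.001]
wrist_force: [1.9, -7.0, 5.6]
finger_gap: 0.021
r 0.0450 ang 80.52 z 0.1265 Frad -6.6 Ftan -3.1 [ 1.9 -7.   5.6] 11.9167
```

```bash
python3 -m creep '{"hand":[10,10,10,10,10],"delta_pos":[[-0.0005,-0.0147,0],[-0.0041,-0.0142,0],[-0.0072,-0.0128,0],[-0.0103,-0.0105,0],[-0.0127,-0.0075,0]],"turn":[0,0,0,0,0]}'
python3 m.py
```

```text
clock: 12.33
tcp_pos: [0.4653, 0.2246, 0.1265]
orientation: [0.001, 0.707, 0.707, 0.002]
wrist_force: [3.8, 2.2, 5.7]
finger_gap: 0.0207
r 0.0451 ang 155.98 z 0.1265 Frad -2.5 Ftan -3.5 [3.8 2.2 5.7] 12.3333
```

```bash
python3 -m creep '{"hand":[10,10,10,10,10],"delta_pos":[[-0.0142,-0.0039,0],[-0.0147,-0.0001,0],[-0.0142,0.0037,0],[-0.0128,0.0072,0],[-0.0105,0.0103,0]],"turn":[0,0,0,0,0]}'
python3 m.py
```

```text
clock: 12.75
tcp_pos: [0.4783, 0.1707, 0.1264]
orientation: [-0.0, 0.708, 0.707, 0.002]
wrist_force: [0.2, 6.1, 7.4]
finger_gap: 0.0209
r 0.0454 ang -128.37 z 0.1264 Frad -4.9 Ftan -3.7 [0.2 6.1 7.4] 12.75
```

```bash
python3 -m creep '{"hand":[10,10,10,10,10],"delta_pos":[[-0.0075,0.0127,0],[-0.0035,0.0142,0],[0.0003,0.0147,0],[0.004,0.0142,0],[0.0075,0.0128,0]],"turn":[0,0,0,0,0]}'
python3 m.py
```

```text
clock: 13.17
tcp_pos: [0.5331, 0.1697, 0.1264]
orientation: [0.001, 0.708, 0.706, -0.0]
wrist_force: [-5.3, -0.3, 11.3]
finger_gap: 0.0205
r 0.0452 ang -53.99 z 0.1264 Frad -2.8 Ftan -4.4 [-5.3 -0.3 11.3] 13.1667
```

```bash
python3 -m creep '{"hand":[10,10,10,10,10],"delta_pos":[[0.0103,0.0105,0],[0.0127,0.0073,0],[0.0142,0.0036,0],[0.0098,0.0008,0],[0,0,0]],"turn":[0,0,0,0,0]}'
python3 m.py
```

```text
clock: 13.58
tcp_pos: [0.5514, 0.209, 0.1265]
orientation: [0.001, 0.708, 0.707, 0.001]
wrist_force: [-1.4, 2.2, 8.3]
finger_gap: 0.0205
r 0.0449 ang 3.44 z 0.1265 Frad -1.2 Ftan 2.2 [-1.4  2.2  8.3] 13.5833
```

```bash
python3 -m creep '{"hand":[10,10,10,10,10],"delta_pos":[[0.0025,-0.0002,0],[0.0028,-0.0003,0],[0,0,0],[0,0,0],[0,0,0]],"turn":[0,0,0,0,0]}'
python3 m.py
python3 -m creep '{"hand":[10,10,10,10,10],"delta_pos":[[0,0,0],[0,0,0],[0,0,0],[0,0,0],[0,0,0]],"turn":[0,0,0,0,0]}'
python3 m.py
python3 - <<'E'
from h import *
for n in("wrist","scene","top"):
    c=env.read_camera(n);cv2.imwrite(f"pics/{n}5.png",c["pixels"][:,:,::-1])
    for d in env.pinpoint(n,"blue_grip")[:1]:print(n,d,atz(c,d["location"],.13))
E
```

```text
clock: 14.0
tcp_pos: [0.5511, 0.2121, 0.1265]
orientation: [0.001, 0.708, 0.706, 0.001]
wrist_force: [-0.1, -1.0, 8.2]
finger_gap: 0.0205
r 0.0449 ang 7.40 z 0.1265 Frad -0.2 Ftan -1.0 [-0.1 -1.   8.2] 14.0
clock: 14.42
tcp_pos: [0.551, 0.212, 0.1264]
orientation: [0.001, 0.708, 0.706, 0.001]
wrist_force: [-0.9, -0.6, 8.5]
finger_gap: 0.0206
r 0.0449 ang 7.37 z 0.1264 Frad -1.0 Ftan -0.4 [-0.9 -0.6  8.5] 14.4167
wrist {'location': [326.9, 320.8], 'score': 0.78} [0.55101613 0.21282179 0.13      ]
scene {'location': [247.8, 274.7], 'score': 0.51} [0.55091049 0.21648716 0.13      ]
```

View pics/wrist5.png

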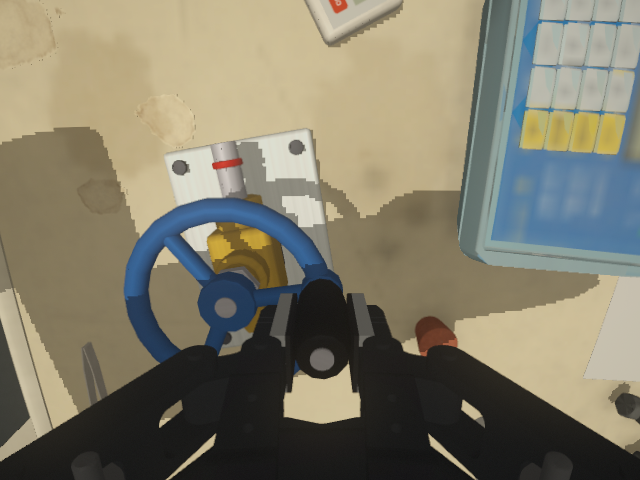

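View pics/scene5.png

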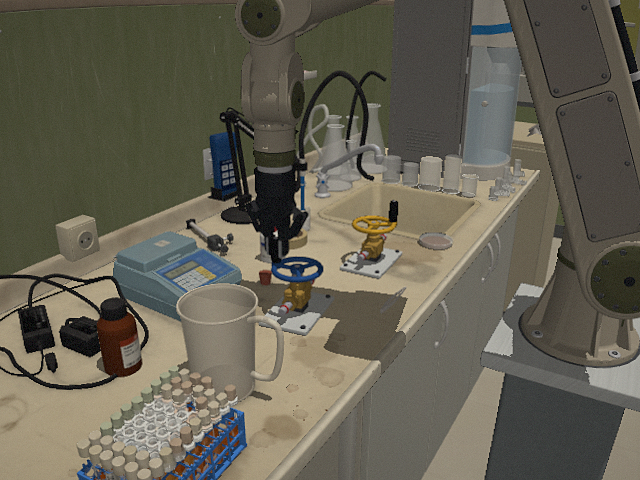

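The wrist view almost matches the one at the stop: hub at (227,307), was (227,308), and handle top at (321,360), was (321,357). The scene view shows everything else undisturbed.

```bash
python3 -c "
from workcell import env
print(env.hand_in())"; python3 m.py
```

```text
the job is handed in; nothing more can be done
None
the job is handed in; nothing more can be done
```

I wound the blue wheel clockwise by its handle against the stop, held it there, then backed it off counter-clockwise by two full turns. I handed in with the handle still gripped; no verdict was reported.

- **At the stop:** the handle would not move under a 17–22 N push for more than 0.4 s. It stood on the plate's +x side, as expected at angle 0.
- **Two turns open:** the handle came back to about 7.4° on its circle. At the stop it was at 7.7–9°, so the setting should be within about 2° of two turns (tolerance about 9°). The wheel angle was inferred from the arm's position, since there is no direct reading.
- **Grip and load:** the grip was set to 60 N with the fingers at 20.6 mm on the 22 mm handle. Sideways wrist force was about 1 N. The vertical reading was about 8 N.
- **Surroundings:** in the scene picture, the yellow valve and the other items looked undisturbed.
- **Disagreements:** the scene camera's grip point differed from the arm's position by about 4 mm at the end and by about 20 mm at the stop. I trusted the arm's position and the wrist camera, which agreed to 1 mm at the end and 2.5 mm at the stop. The top camera found no grip point in either check.
- **Time:** about 14.6 s of the 64 s allowed.

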